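Slide the spice tin into its own well and shut the bamboo box

ROBOT

A 6-joint arm with a two-finger parallel gripper is mounted at the origin on the work surface. World frame = base frame: x ahead of the robot, y to its left, z up, the work surface at z = 0. Lengths are in m, angles in rad, forces in N, time in s.
With the tool pointing down it reaches from about 0.35 to 0.775 m from the base axis. Payload 7.3 kg.
Tool frame: the origin (TCP) lies at the very end of the fingers, on their centre line; the grasp point (between the pads) lies 19 mm behind it; z points along the fingers, x is the direction in which the jaws open and shut, and the axes are right-handed (so a half turn about z gives the same grasp; the last joint's range is limited). The gripper opens to 92 mm and grips with 3 to 60 N. Pads are 19 mm wide; open, the fingers measure 130 mm over their backs; the gripper's body (75 mm by 190 mm) begins 47 mm behind the grasp point.
Start: joints at [1.024, 0.342, 1.524, -0, 1.275, -0.146], TCP at [0.205, 0.483, 0.227] pointing down, gripper open.
Joint ranges: [-2.53, 2.53], [-0.77, 2.02], [0.04, 2.7], [-1, 4.14], [0.28, 2.66], [-3.11, 3.11]. Speed limits (rad/s): [2.57, 2.57, 3.14, 3.14, 3.14, 3.14].

INTERFACE

Orientations are given as [roll, pitch, yaw] about the fixed x, y, z axes, in that order (R = Rz(yaw) Ry(pitch) Rx(roll)).
In Python, from cell import robot, read_camera, nets gives the robot as it stands. The module is installed in compiled form; this text tells all that it offers.
- The arm moves only by the tool carry_out, never from a script. Its arguments are lists of equal length, an entry for each row: "translation": the shift along the tool's x, y, z in m, a list of three; "turn": the turn, a rotation vector about the tool's x, y, z in rad, a list of three; "gripper": the gripper's target within -1 to 1 (shut at 1, half-way at 0, fully open at -1). A call has 1 to 10 rows; each row shifts and turns the commanded pose from where the row before left it, along the tool's axes as they then stand; what a row does not reach is not made up. A row lasts 1/10 s, in which the tool goes at most 50 mm and 8.59 degrees, less where a joint would pass 70% of its speed; a pose out of reach is approached as far as the arm can. A call with a gripper value outside its range is refused whole. The fingers move at their own pace and stop on an object; "squeeze" is the grip in N (left out, the last holds). Time passes only in rows, so rows that do not move let the fingers close. It gives the time, the measured TCP pose, the force and the opening at its end, in the units of the state.
- robot.observe(): the state, without advancing time (a new reading comes with each control period).
- read_camera(name): name is "scene" or "top"; returns a dict with "img" (384x512x3 uint8, red, green, blue), "fx", "fy", "cx", "cy" (pixels), "world_from_camera" (4x4, takes a point from camera to world coordinates). Camera axes: x right, y down, z forward; pixel columns grow to the right and rows downward; lengths in m; the calibration is good to about 2 mm. A picture is of the moment at which its call begins. There is no depth.
- robot.hand_in(): hands the job in, once; it reports no verdict.
Trained networks look in a picture, given as the dict that the camera call returned (one of the last four; its "shot" number tells which), for a name from the list of things; names that differ only in an ending like _2 or _b are one class to them, and where a whole thing is asked for, a point or a joint stands for the part that bears it (a point fixed in the world has none). Each returns a list of dicts, best first, with "score" (0 to 1); they miss things now and then, are a little off and sometimes report something else, mostly with a low value. They report only what shows in the picture. A call takes as long as a camera call.
- nets.regions_of(picture, name): "region" (384x512 bool, what is visible of it) and "pixel" ([column, row] in pixels, amid what is visible of it).
- nets.tip_of(picture, name): "pixel" ([column, row] in pixels: a listed point, or the origin of a listed thing).
The state is a dict: "time": time; "qpos": joint angles; "qvel": joint speeds; "joint_efforts": joint torques, N m; "tool_pos": TCP position; "tool_rot": TCP orientation; "contact_force": force on the tool from outside, world axes, zero at the start; "torque": the same for the moment, N m; "opening": finger opening in m.
Only numpy, scipy, OpenCV 4.12 (cv2) and the standard library are available. Lean on these libraries where they do the work, as an engineer would, in place of code of your own. Each camera call takes 0.05 s, during which the arm holds its last target. There are 200 camera calls.

TASK

One round spice tin is standing on the front deck of the bamboo tin box. Slide the box's lid open, slide that tin along the deck, without lifting it, until it drops flat into the one well of the graded row that matches its diameter, then slide the lid fully shut over it. Leave the other two tins on the turntable and everything else on the bar undisturbed.

Things in the scene. Friction and masses are not known exactly. Their poses are not given: they have to be found in the camera images.
- dock: Fixed bamboo tin box: a solid block 215 (x) by 235 (y) by 30 mm high. Origin: centre of its underside, on the bar; +x points away from the robot (yaw within 0.3 rad), +y to the robot's left. Its flat top is the deck; four round flat-bottomed wells, each 15 mm deep, lie in a row along y at x = 0. Rails 10 mm wide, 14 mm high stand on the deck at y = +-112.5 mm, x from -30 to 106 mm.
- front_deck (a point): Centre of the front deck, at deck height 30 mm above the bar, box x = -72 mm, y = 0. This bare strip of the box's top, box x from -107 to -36 mm, has no rim; one of the three tins stands somewhere along it.
- lid (a joint): Travel of the lid in m: 0 fully shut (over the wells), 0.072 fully open (wells clear), growing along the box's +x; starts up to 12 mm ajar, stays where left, about 1.5 N moves it. The lid is a bamboo board 68 (x) by 213 (y) by 8 mm, top 39 mm above the bar; shut, it covers box x from -34 to 34 mm.
- lid_rib (a point): Centre of the top of the dark wooden rib on the lid, moving with it. The rib is 12 mm (x) by 80 mm (y) and stands 24 mm above the lid's top, so this point is 63 mm above the bar; it lies 10 mm farther along the box's +x than the lid's centre (shut: box x = 10 mm, y = 0).
- well0 (a point): Centre of the mouth, at deck height, of the smallest well, 34 mm in diameter, at y = +85.5 mm of the box. No tin fits it.
- well1 (a point): Centre of the mouth of the second well, 42 mm in diameter, at y = +40.5 mm of the box: made for the 38 mm tin.
- well2 (a point): Centre of the mouth of the third well, 50 mm in diameter, at y = -12.5 mm of the box: made for the 46 mm tin.
- well3 (a point): Centre of the mouth of the largest well, 58 mm in diameter, at y = -73.5 mm of the box: made for the 54 mm tin.
- tin_small: Small round steel spice tin, 38 mm in diameter and 13 mm high, 30 g, orange centre disc on top. Origin: centre of its underside; z is its axis. Stands either on the front deck of the box or on the turntable (both 30 mm above the bar); seated in its well its top is 2 mm below the deck.
- tin_medium: Medium round steel spice tin, 46 mm in diameter and 13 mm high, 42 g, yellow centre disc on top. Origin: centre of its underside; z is its axis. Stands either on the front deck of the box or on the turntable (both 30 mm above the bar); seated in its well its top is 2 mm below the deck.
- tin_large: Large round steel spice tin, 54 mm in diameter and 13 mm high, 56 g, dark brown centre disc on top. Origin: centre of its underside; z is its axis. Stands either on the front deck of the box or on the turntable (both 30 mm above the bar); seated in its well its top is 2 mm below the deck.
- turntable: White plastic turntable, 280 mm in diameter and 30 mm high, to the left of the box. Origin: on its axis at the bar. Carries the other two tins and a bowl; turns freely.
- bowl: Shallow white ceramic bowl, 120 mm across and 40 mm high, standing on the turntable. Origin: centre of its underside.
- jar: Amber glass spice jar with a dark twist cap, 48 mm in diameter, 100 mm high, standing to the right of the box. Origin: centre of its underside.
- scoop: Stainless steel scoop, a 56 mm cup 30 mm high with a straight handle, 140 mm in all, standing to the right of the box. Origin: centre of the cup's underside.
- brush: Red silicone brush with a wooden handle, 195 mm long, lying beyond the box. Origin: about its middle, on the bar.
- mug: Blue mug, 80 mm across and 90 mm high, standing to the right of the box. Origin: centre of its underside.

How it is judged:
On the way:
1. the tin that stood on the deck lies in the well of its own diameter, the other two tins still on the turntable (((horizontal distance between tin_small and well1 below 0.005 m and z of tin_small in the frame of well1 below -0.0125 m and angle between tin_small's own z axis and vertical below 0.08 rad and horizontal distance between each of tin_medium, tin_large and turntable below 0.13 m) or (horizontal distance between tin_medium and well2 below 0.005 m and z of tin_medium in the frame of well2 below -0.0125 m and angle between tin_medium's own z axis and vertical below 0.08 rad and horizontal distance between each of tin_small, tin_large and turntable below 0.13 m) or (horizontal distance between tin_large and well3 below 0.005 m and z of tin_large in the frame of well3 below -0.0125 m and angle between tin_large's own z axis and vertical below 0.08 rad and horizontal distance between each of tin_small, tin_medium and turntable below 0.13 m))), for 0.2 s.
At the end, for the whole second after the job is handed in: The tin that stood on the deck lies at rest in the well made for its diameter (axis within 5 mm of the well's, underside at least 12.5 mm below the deck, tilted less than 0.08 rad), the other two tins stand on the turntable (within 130 mm of its axis), and the lid is shut to within 4 mm (((horizontal distance between tin_small and well1 below 0.005 m and z of tin_small in the frame of well1 below -0.0125 m and angle between tin_small's own z axis and vertical below 0.08 rad and horizontal distance between each of tin_medium, tin_large and turntable below 0.13 m and linear speed of tin_small below 0.02 m/s) or (horizontal distance between tin_medium and well2 below 0.005 m and z of tin_medium in the frame of well2 below -0.0125 m and angle between tin_medium's own z axis and vertical below 0.08 rad and horizontal distance between each of tin_small, tin_large and turntable below 0.13 m and linear speed of tin_medium below 0.02 m/s) or (horizontal distance between tin_large and well3 below 0.005 m and z of tin_large in the frame of well3 below -0.0125 m and angle between tin_large's own z axis and vertical below 0.08 rad and horizontal distance between each of tin_small, tin_medium and turntable below 0.13 m and linear speed of tin_large below 0.02 m/s)) and value of joint lid between -0.004 and 0.004 m); the robot touches nothing.
It fails at once if a tin is lifted (its underside more than 12 mm above the deck) (height (world z) of any of tin_small, tin_medium, tin_large above 0.042 m).
It fails at once if a tin is knocked down off the deck or the turntable onto the bar (height (world z) of any of tin_small, tin_medium, tin_large below 0.008 m).
It fails at once if a bystander (bowl, jar, scoop, brush, mug) is moved more than 40 mm (distance of any of bowl, jar, scoop, brush, mug from where it was at the start of the episode above 0.04 m).
It also fails if it takes over 58 s, if anything falls off the work surface, if the arm or the gripper's body presses on something with over 40 N, if the wrist force passes 120 N, or if a joint passes its speed limit or range.

## Working session

There is one attempt and no reset: what is moved stays moved. The work goes in short steps, Python scripts to look and compute and a tool call to move; the robot and the scene stay as the last step left them, time stands still between calls to the robot, and variables do not carry over. Pictures are saved under pics/ and viewed, about 8 in all and at most 12, crops included, and the job is handed in when it is done.

Besides the shell and the picture viewer there is one more tool, called in YAML: its name, and indented under it one key for each argument. carry_out: Moves the arm, as the interface text tells. Its arguments: {"type":"object","properties":{"translation":{"type":"array","items":{"type":"array","items":{"type":"number"}}},"turn":{"type":"array","items":{"type":"array","items":{"type":"number"}}},"gripper":{"type":"array","items":{"type":"number"}},"squeeze":{"type":"number"}},"required":["translation","turn","gripper"]}

```bash
mkdir -p pics
cat > h.py <<'E'
import numpy as np, cv2
from cell import robot, read_camera, nets
def at(p,px,z):
    T=np.array(p["world_from_camera"]);d=T[:3,:3]@np.array([(px[0]-p["cx"])/p["fx"],(px[1]-p["cy"])/p["fy"],1]);o=T[:3,3]
    return (o+d*(z-o[2])/d[2])[:3]
def save(p,n,crop=None,s=1.5):
    im=p["img"][:,:,::-1]
    if crop: a,b,c,d=crop; im=im[b:d,a:c]
    cv2.imwrite("pics/"+n,cv2.resize(im,None,fx=s,fy=s))
H=dict(front_deck=.03,lid_rib=.063,well0=.03,well1=.03,well2=.03,well3=.03,tin_small=.03,tin_medium=.03,tin_large=.03,turntable=0,dock=0,jar=0,scoop=0,mug=0,brush=0,bowl=.03)
E
python3 - <<'E'
from h import *
np.set_printoptions(precision=4,suppress=True)
s=robot.observe();print(s["tool_pos"],s["tool_rot"],s["time"],s["opening"])
P={n:read_camera(n) for n in("top","scene")}
for n,p in P.items():
    save(p,n+"0.png")
    print(n,np.array(p["world_from_camera"])[:3,3])
    for k,z in H.items():
        r=nets.tip_of(p,k)[:2]
        print(k,[(round(q["score"],2),np.round(q["pixel"]),at(p,q["pixel"],z)[:2]) for q in r])
E
```

```text
[0.2046 0.4831 0.226 ] [-3.1414  0.0016  1.17  ] 0.0 0.09205448317720064
top [0.4594 0.0372 1.291 ]
front_deck [(0.84, array([276., 230.]), array([ 0.496 , -0.0349]))]
lid_rib [(0.97, array([274., 200.]), array([ 0.5765, -0.0297]))]
well0 [(0.96, array([279., 208.]), array([ 0.5562, -0.044 ])), (0.88, array([302., 204.]), array([ 0.566 , -0.1091]))]
well1 [(0.96, array([279., 208.]), array([ 0.5562, -0.044 ])), (0.88, array([302., 204.]), array([ 0.566 , -0.1091]))]
well2 [(0.96, array([279., 208.]), array([ 0.5562, -0.044 ])), (0.88, array([302., 204.]), array([ 0.566 , -0.1091]))]
well3 [(0.96, array([279., 208.]), array([ 0.5562, -0.044 ])), (0.88, array([302., 204.]), array([ 0.566 , -0.1091]))]
tin_small [(0.55, array([140., 240.]), array([0.4786, 0.344 ]))]
tin_medium [(0.54, array([147., 207.]), array([0.5699, 0.3258]))]
tin_large [(0.82, array([260., 232.]), array([0.4912, 0.0099])), (0.28, array([399., 171.]), array([ 0.6522, -0.3902]))]
turntable [(0.86, array([129., 221.]), array([0.5336, 0.3824]))]
dock [(0.86, array([277., 206.]), array([ 0.5652, -0.0407])), (0.5, array(
[... 1286 characters left out ...]
), array([0.4505, 0.3383]))]
tin_medium [(0.7, array([330., 249.]), array([0.5679, 0.323 ])), (0.47, array([278., 177.]), array([0.4827, 0.0068]))]
tin_large [(0.68, array([276., 176.]), array([0.4839, 0.0002]))]
turntable [(0.78, array([352., 264.]), array([0.5398, 0.3902]))]
dock [(0.6, array([252., 188.]), array([ 0.5658, -0.0331]))]
jar [(0.92, array([171., 145.]), array([ 0.6492, -0.3929]))]
scoop [(0.64, array([196., 153.]), array([ 0.6046, -0.2987]))]
mug [(0.94, array([206., 117.]), array([ 0.4558, -0.4384])), (0.61, array([237., 171.]), array([ 0.5517, -0.1306]))]
brush [(0.94, array([213., 232.]), array([0.7754, 0.0293]))]
bowl [(0.78, array([365., 273.]), array([0.5543, 0.4463]))]
```

Run:
```python
from h import *
p=read_camera("top")
save(p,"topc.png",(190,140,350,260),5)
p=read_camera("scene")
save(p,"scenec.png",(150,110,390,290),3.3)
```

```text
(no output)
```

View pics/topc.png

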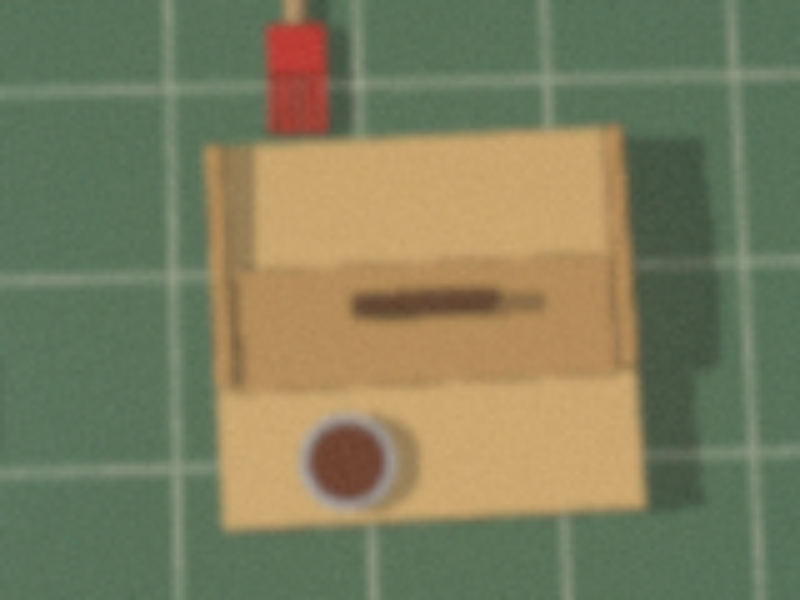

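View pics/scenec.png

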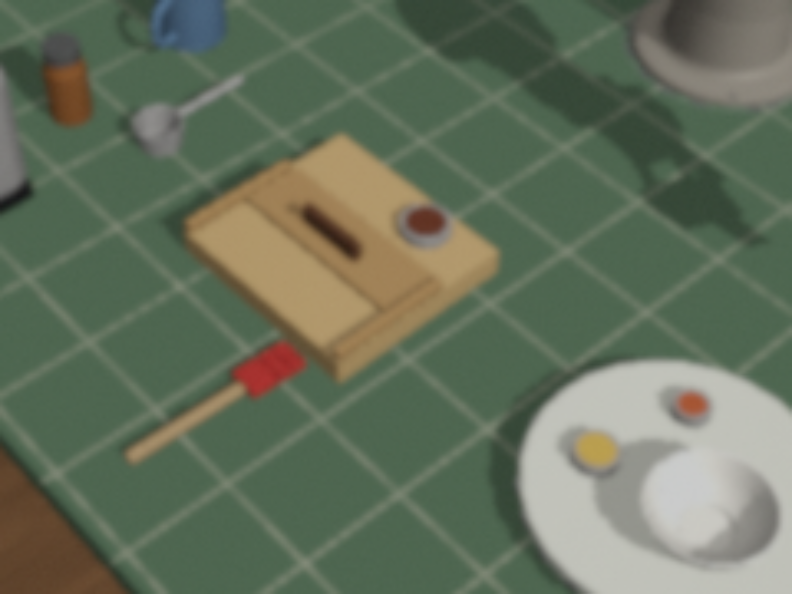

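The large tin (brown disc) stands on the deck at crop pixel (347,460), so it goes to well3. The lid is slightly ajar, with its rib at (425,304). Next I fit the box pose from its corners.

```bash
cat >> h.py <<'E'
def proj(p,X):
    T=np.linalg.inv(np.array(p["world_from_camera"]));c=T[:3,:3]@X+T[:3,3]
    return np.array([p["fx"]*c[0]/c[2]+p["cx"],p["fy"]*c[1]/c[2]+p["cy"]])
E
python3 - <<'E'
from h import *
from scipy.optimize import least_squares
np.set_printoptions(precision=4,suppress=True)
p=read_camera("top");q=read_camera("scene")
t=lambda c:(190+(c[0]+.5)/5-.5,140+(c[1]+.5)/5-.5)
s=lambda c:(150+(c[0]+.5)/3.3-.5,110+(c[1]+.5)/3.3-.5)
ob=[(p,t((222,531)),(-.1075,.1175,.03)),(p,t((648,510)),(-.1075,-.1175,.03)),(p,t((622,124)),(.106,-.1175,.044)),(p,t((205,147)),(.106,.1175,.044)),
(q,s((342,133)),(-.1075,-.1175,.03)),(q,s((500,251)),(-.1075,.1175,.03)),(q,s((186,222)),(.106,-.1175,.044)),(q,s((335,352)),(.106,.1175,.044))]
def w(v,X): c,sn=np.cos(v[2]),np.sin(v[2]); return np.array([v[0]+c*X[0]-sn*X[1],v[1]+sn*X[0]+c*X[1],X[2]])
for sub in (ob,ob[:4],ob[4:]):
    r=least_squares(lambda v:np.concatenate([proj(P,w(v,X))-u for P,u,X in sub]),[.565,-.037,0]);print(r.x,r.fun)
r=least_squares(lambda v:np.concatenate([proj(P,w(v,X))-u for P,u,X in ob]),[.565,-.037,0]);v=r.x;np.save("dock.npy",v)
c,sn=np.cos(v[2]),np.sin(v[2]);inv=lambda X:np.array([[c,sn],[-sn,c]])@(X[:2]-v[:2])
for P in(p,q):
    a=nets.regions_of(P,"tin_large")[0];ys,xs=np.nonzero(a["region"])
    m=(xs.mean(),ys.mean());print("tin",a["score"],m,at(P,m,.040),inv(at(P,m,.040)),len(xs))
    for n in("lid_rib","front_deck"):
        a=nets.tip_of(P,n)[0]["pixel"];print(n,inv(at(P,a,H[n])))
print(inv(at(p,t((347,460)),.043)),"rib",[inv(at(p,t(k),.063)) for k in((352,304),(499,300))])
E
```

```text
[ 0.5652 -0.0304  0.0229] [-0.0691  0.0599 -0.8987 -0.1348 -0.1188  0.7012 -0.2371  0.0903 -0.4467
 -0.0211 -1.0075 -0.0698 -1.0712 -1.0323  0.8106  0.1022]
[ 0.5657 -0.0313  0.0257] [ 0.3809 -0.0028 -0.4704 -0.4364  0.0925  0.4209 -0.0067  0.0416]
[ 0.5649 -0.0287  0.0173] [ 0.1852  0.1888 -0.5817  0.3643 -0.6357 -0.985   0.9689  0.3763]
tin 0.7 (np.float64(274.876669925057), np.float64(203.4551971326165)) [ 0.569  -0.0323  0.04  ] [ 0.0037 -0.002 ] 6138
lid_rib [ 0.0124 -0.0043]
front_deck [-0.068   0.0006]
tin 0.7 (np.float64(279.1611111111111), np.float64(178.38333333333333)) [0.4919 0.0215 0.04  ] [-0.0721  0.0536] 180
lid_rib [0.0064 0.0061]
front_deck [ 0.005  -0.0788]
[-0.0721  0.0463] rib [array([0.0121, 0.0396]), array([ 0.0103, -0.041 ])]
```

carry_out:
  translation:
    - [-0.0205,0.034,0]
    - [-0.0205,0.034,0]
    - [-0.0205,0.034,0]
    - [-0.0205,0.034,0]
    - [-0.0205,0.034,0]
    - [-0.0205,0.034,0]
    - [-0.0205,0.034,0]
    - [-0.0205,0.034,0]
    - [-0.0205,0.034,0]
    - [-0.0205,0.034,0]
  turn:
    - [0,0,0]
    - [0,0,0]
    - [0,0,0]
    - [0,0,0]
    - [0,0,0]
    - [0,0,0]
    - [0,0,0]
    - [0,0,0]
    - [0,0,0]
    - [0,0,0]
  gripper: [0.3,0.3,0.3,0.3,0.3,0.3,0.3,0.3,0.3,0.3]
  squeeze: 10

```text
time: 3.2
tool_pos: [0.4387, 0.1606, 0.2269]
tool_rot: [3.141, -0.0, 1.17]
contact_force: [-0.0, 0.5, -0.0]
opening: 0.0324
```

carry_out:
  translation:
    - [0,0,0]
    - [0,0,0]
    - [0,0,0]
    - [0,0,0]
    - [0,0,0]
    - [0,0,0]
    - [0,0,0]
    - [0,0,0]
    - [0,0,0]
  turn:
    - [0,0,0.14]
    - [0,0,0.14]
    - [0,0,0.14]
    - [0,0,0.14]
    - [0,0,0.14]
    - [0,0,0.14]
    - [0,0,0.14]
    - [0,0,0.14]
    - [0,0,0.026]
  gripper: [0.3,0.3,0.3,0.3,0.3,0.3,0.3,0.3,0.3]

```text
time: 4.1
tool_pos: [0.4379, 0.162, 0.2268]
tool_rot: [-3.141, -0.0, 0.022]
contact_force: [0.1, -0.0, -0.1]
opening: 0.0319
```

```bash
cat >> h.py <<'E'
from scipy.spatial.transform import Rotation as R
V=np.array([.5655,-.031,.0245])   # dock x y yaw
def d(bx,by,z,yaw):   # target in box coords, jaw yaw relative to box; prints shift in present tool frame and turn
    s=robot.observe();Rt=R.from_euler("xyz",s["tool_rot"]);c,n=np.cos(V[2]),np.sin(V[2])
    t=np.array([V[0]+c*bx-n*by,V[1]+n*bx+c*by,z]);G=R.from_euler("xyz",[np.pi,0,V[2]+yaw])
    print("shift",np.round(Rt.inv().apply(t-s["tool_pos"]),4),"turn",np.round((Rt.inv()*G).as_rotvec(),4),"shift after turn",np.round(G.inv().apply(t-s["tool_pos"]),4))
    r=s["tool_pos"][:2]-V[:2];print("box",np.round([c*r[0]+n*r[1],-n*r[0]+c*r[1],s["tool_pos"][2]],4),"open",round(s["opening"],4),"F",np.round(s["contact_force"],2),"t",s["time"])
E
python3 -c "
from h import *
d(.0115,0,.048,0)"
```

```text
shift [0.1348 0.1957 0.1788] turn [-0.0001 -0.0002 -0.0028] shift after turn [0.1343 0.1961 0.1788]
box [-0.1228  0.1961  0.2268] open 0.0319 F [ 0.05 -0.03 -0.07] t 4.1
```

carry_out:
  translation:
    - [0.0225,0.0326,0]
    - [0.0225,0.0326,0]
    - [0.0225,0.0326,0]
    - [0.0225,0.0326,0]
    - [0.0225,0.0326,0]
    - [0.0225,0.0326,0]
    - [0,0,0.035]
    - [0,0,0.035]
    - [0,0,0.035]
    - [0,0,0]
  turn:
    - [0,0,0]
    - [0,0,0]
    - [0,0,0]
    - [0,0,0]
    - [0,0,0]
    - [0,0,0]
    - [0,0,0]
    - [0,0,0]
    - [0,0,0]
    - [0,0,0]
  gripper: [0.3,0.3,0.3,0.3,0.3,0.3,0.3,0.3,0.3,0.3]

```text
time: 5.1
tool_pos: [0.5744, -0.0299, 0.1171]
tool_rot: [-3.139, 0.01, 0.026]
contact_force: [-0.7, 0.6, 0.4]
opening: 0.0321
```

```bash
python3 -c "
from h import *
d(.0115,0,.048,0)
save(read_camera('top'),'t2.png',(190,140,350,260),4)"
```

```text
shift [0.0032 0.001  0.0691] turn [-0.0021  0.0096  0.0017] shift after turn [0.0025 0.0009 0.0691]
box [0.009  0.0009 0.1171] open 0.0321 F [-0.72  0.58  0.42] t 5.1
```

View pics/t2.png

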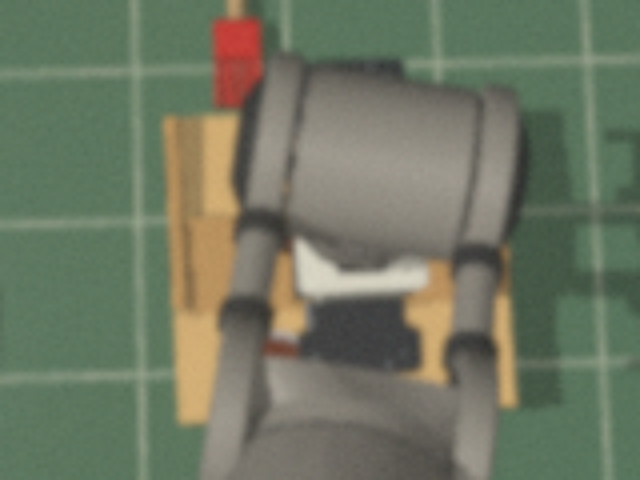

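The arm hides the rib, but the position reading is good: 2.5 mm from target and still settling. I'll descend and grip the rib.

carry_out:
  translation:
    - [0,0,0.02]
    - [0,0,0.02]
    - [0,0,0.02]
    - [0,0,0.009]
    - [0,0,0]
    - [0,0,0]
    - [0,0,0]
    - [0,0,0]
    - [0,0,0]
    - [0,0,0]
  turn:
    - [0,0,0]
    - [0,0,0]
    - [0,0,0]
    - [0,0,0]
    - [0,0,0]
    - [0,0,0]
    - [0,0,0]
    - [0,0,0]
    - [0,0,0]
    - [0,0,0]
  gripper: [0.3,0.3,0.3,0.3,0.3,1,1,1,1,1]
  squeeze: 10

```text
time: 6.15
tool_pos: [0.5781, -0.0304, 0.0537]
tool_rot: [3.141, -0.002, 0.024]
contact_force: [-1.3, 0.8, 6.2]
opening: 0.0117
```

```bash
python3 -c "
from h import *
d(.082,0,.048,0)"
```

```text
shift [0.0694 0.0003 0.0058] turn [ 0.0003 -0.0016 -0.0004] shift after turn [0.0694 0.0003 0.0057]
box [0.0126 0.0003 0.0537] open 0.0117 F [-1.32  0.77  6.2 ] t 6.15
```

carry_out:
  translation:
    - [0.009,0,-0.003]
    - [0.009,0,-0.003]
    - [0.009,0,0]
    - [0.009,0,0]
    - [0.009,0,0]
    - [0.009,0,0]
    - [0.009,0,0]
    - [0.007,0,0]
    - [0,0,0]
    - [0,0,0]
  turn:
    - [0,0,0]
    - [0,0,0]
    - [0,0,0]
    - [0,0,0]
    - [0,0,0]
    - [0,0,0]
    - [0,0,0]
    - [0,0,0]
    - [0,0,0]
    - [0,0,0]
  gripper: [1,1,1,1,1,1,1,1,1,1]

```text
time: 7.15
tool_pos: [0.6472, -0.0284, 0.0584]
tool_rot: [-3.141, 0.002, 0.024]
contact_force: [-3.8, 1.6, -14.0]
opening: 0.0119
```

```bash
python3 -c "
from h import *
d(.082,0,.048,0)"
```

```text
shift [0.0003 0.0006 0.0104] turn [-0.0004  0.0015 -0.0004] shift after turn [0.0003 0.0006 0.0104]
box [0.0817 0.0006 0.0584] open 0.0119 F [ -3.78   1.57 -14.  ] t 7.15
```

carry_out:
  translation:
    - [0,0,0]
    - [0,0,0]
    - [0,0,0]
    - [0,0,-0.02]
    - [0,0,-0.025]
    - [-0.03,-0.02,0]
    - [-0.031,-0.02,0]
    - [-0.031,-0.02,0]
    - [-0.031,-0.02,0]
    - [-0.031,-0.02,0]
  turn:
    - [0,0,0]
    - [0,0,0]
    - [0,0,0]
    - [0,0,0]
    - [0,0,0]
    - [0,0,0]
    - [0,0,0]
    - [0,0,0]
    - [0,0,0]
    - [0,0,0]
  gripper: [0.478,0.478,0.478,0.478,0.478,0.478,0.478,0.478,0.478,0.478]

```text
time: 8.15
tool_pos: [0.4913, 0.0682, 0.1052]
tool_rot: [3.141, -0.004, 0.024]
contact_force: [0.7, 0.8, 0.3]
opening: 0.0242
```

```bash
python3 -c "
from h import *
d(-.072,.1,.033,0)
save(read_camera('scene'),'s2.png',(200,120,330,220),6)"
```

```text
shift [-0.0005  0.001   0.0722] turn [ 0.0001 -0.0044 -0.0008] shift after turn [-0.0002  0.001   0.0722]
box [-0.0718  0.101   0.1052] open 0.0242 F [0.69 0.8  0.27] t 8.15
```

View pics/s2.png

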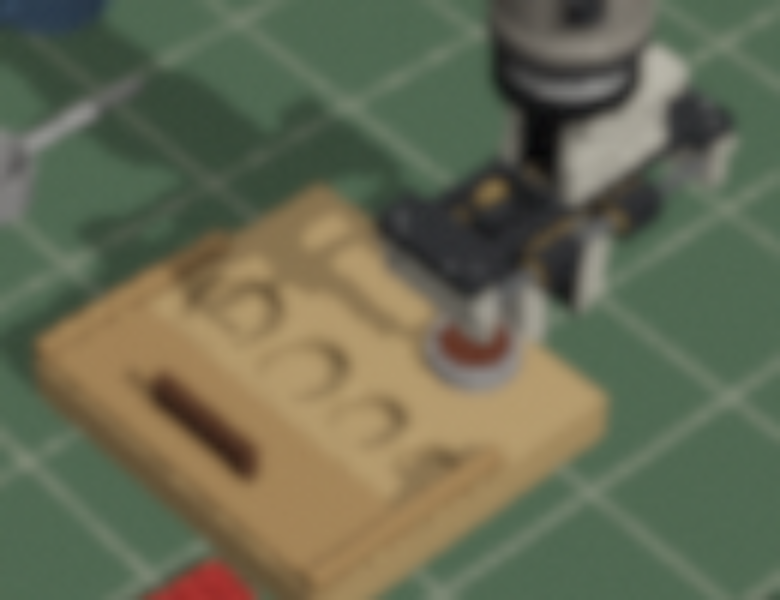

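Lid open and all four wells clear. The tin is untouched at crop (472,346). I'll check its y before descending.

```bash
python3 -c "
from h import *
p=read_camera('scene')
c,n=np.cos(V[2]),np.sin(V[2]);inv=lambda X:np.round(np.array([[c,n],[-n,c]])@(X[:2]-V[:2]),4)
for u in((150+427.5/3.3-.5,110+222.5/3.3-.5),(200+472/6-.5,120+346/6-.5)): print(inv(at(p,u,.043)))
for u in((318,374),(248,307),(375,424)): print('well',inv(at(p,(200+u[0]/6-.5,120+u[1]/6-.5),.03)))
d(-.072,.1,.033,0)
"
```

```text
[-0.0746  0.0512]
[-0.0717  0.05  ]
well [-0.0023 -0.0006]
well [-0.0079 -0.0664]
well [-0.0002  0.0484]
shift [0.0027 0.0024 0.0719] turn [-0.0005  0.0001  0.0018] shift after turn [0.0027 0.0024 0.0719]
box [-0.0747  0.1024  0.1049] open 0.0241 F [-1.24 -0.38 -0.1 ] t 8.25
```

carry_out:
  translation:
    - [0.002,0.001,0.02]
    - [0,0,0.02]
    - [0,0,0.02]
    - [0,0,0.011]
    - [0,0,0]
    - [0,0,0]
    - [0,0,0]
  turn:
    - [0,0,0]
    - [0,0,0]
    - [0,0,0]
    - [0,0,0]
    - [0,0,0]
    - [0,0,0]
    - [0,0,0]
  gripper: [0.478,0.478,0.478,0.478,0.478,0.478,0.478]

```text
time: 8.95
tool_pos: [0.4943, 0.0666, 0.0338]
tool_rot: [3.142, -0.002, 0.024]
contact_force: [0.6, -0.1, 0.1]
opening: 0.024
```

```bash
python3 -c "
from h import *
d(-.072,-.0735+.0337,.034,0)
"
```

```text
shift [-0.0031  0.1391 -0.0002] turn [ 0.     -0.0024 -0.0006] shift after turn [-0.0032  0.1391 -0.0002]
box [-0.0688  0.0993  0.0338] open 0.024 F [ 0.63 -0.13  0.08] t 8.95
```

carry_out:
  translation:
    - [-0.0025,0.003,0]
    - [0,0.005,0]
    - [0,0.005,0]
    - [0,0.005,0]
    - [0,0.005,0]
    - [0,0.005,0]
    - [0,0.005,0]
    - [0,0.005,0]
    - [0,0.005,0]
    - [0,0.005,0]
  turn:
    - [0,0,0]
    - [0,0,0]
    - [0,0,0]
    - [0,0,0]
    - [0,0,0]
    - [0,0,0]
    - [0,0,0]
    - [0,0,0]
    - [0,0,0]
    - [0,0,0]
  gripper: [0.478,0.478,0.478,0.478,0.478,0.478,0.478,0.478,0.478,0.478]

```text
time: 9.95
tool_pos: [0.4919, 0.0183, 0.0327]
tool_rot: [-3.141, -0.0, 0.024]
contact_force: [0.6, 0.5, -0.0]
opening: 0.0241
```

```bash
python3 -c "
from h import *
d(-.072,-.0735+.0337,.034,0)
save(read_camera('scene'),'s3.png',(200,120,330,220),6)"
```

```text
shift [ 0.0004  0.0909 -0.0013] turn [-0.0001 -0.0001 -0.0006] shift after turn [ 0.0004  0.0909 -0.0013]
box [-0.0724  0.0511  0.0327] open 0.0241 F [ 0.55  0.51 -0.04] t 9.95
```

View pics/s3.png

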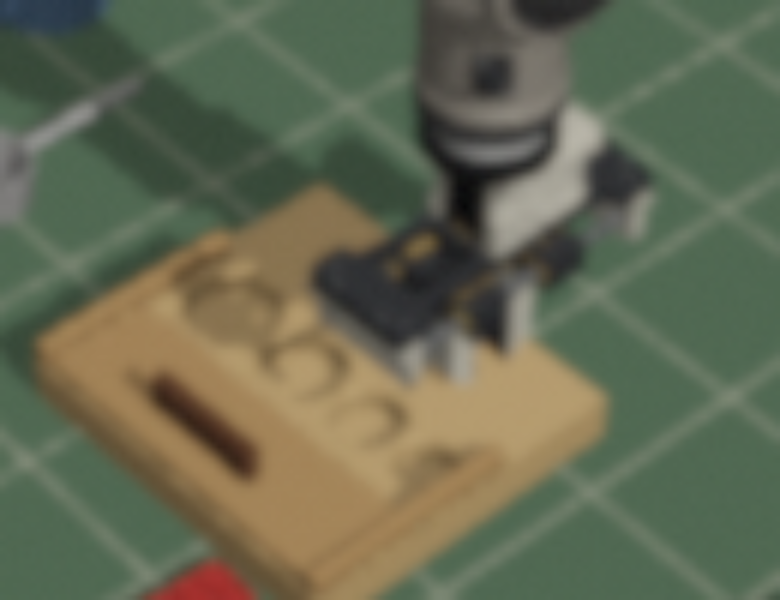

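The tin is now hidden behind the gripper, as expected while it moves. I'll keep pushing.

carry_out:
  translation:
    - [0,0.005,-0.001]
    - [0,0.005,0]
    - [0,0.005,0]
    - [0,0.005,0]
    - [0,0.005,0]
    - [0,0.005,0]
    - [0,0.005,0]
    - [0,0.005,0]
    - [0,0.005,0]
    - [0,0.005,0]
  turn:
    - [0,0,0]
    - [0,0,0]
    - [0,0,0]
    - [0,0,0]
    - [0,0,0]
    - [0,0,0]
    - [0,0,0]
    - [0,0,0]
    - [0,0,0]
    - [0,0,0]
  gripper: [0.478,0.478,0.478,0.478,0.478,0.478,0.478,0.478,0.478,0.478]

```text
time: 11.0
tool_pos: [0.4931, -0.0317, 0.0337]
tool_rot: [-3.142, 0.0, 0.024]
contact_force: [-0.6, 0.6, 1.0]
opening: 0.0241
```

carry_out:
  translation:
    - [0,0.005,0]
    - [0,0.005,0]
    - [0,0.005,0]
    - [0,0.005,0]
    - [0,0.005,0]
    - [0,0.005,0]
    - [0,0.004,0]
    - [0,0.003,0]
    - [0,0,0]
    - [0,0,0]
  turn:
    - [0,0,0]
    - [0,0,0]
    - [0,0,0]
    - [0,0,0]
    - [0,0,0]
    - [0,0,0]
    - [0,0,0]
    - [0,0,0]
    - [0,0,0]
    - [0,0,0]
  gripper: [0.478,0.478,0.478,0.478,0.478,0.478,0.478,0.478,0.478,0.478]

```text
time: 12.0
tool_pos: [0.4939, -0.0683, 0.0337]
tool_rot: [-3.142, -0.0, 0.024]
contact_force: [0.1, 0.0, -0.1]
opening: 0.0238
```

```bash
python3 -c "
from h import *
d(-.072,-.0735+.0337,.034,0)
"
```

```text
shift [ 0.0005  0.0042 -0.0003] turn [-0.0001 -0.     -0.0006] shift after turn [ 0.0005  0.0042 -0.0003]
box [-0.0725 -0.0356  0.0337] open 0.0238 F [ 0.13  0.04 -0.1 ] t 12.0
```

Finish 4 mm more, back off, rise, and move clear to look.

carry_out:
  translation:
    - [0,0.002,0]
    - [0,0.0022,0]
    - [0,0,0]
    - [0,0,0]
    - [0,-0.015,0]
    - [0,-0.015,0]
    - [0,0,-0.035]
    - [0,0,-0.035]
    - [0,0,0]
    - [0,0,0]
  turn:
    - [0,0,0]
    - [0,0,0]
    - [0,0,0]
    - [0,0,0]
    - [0,0,0]
    - [0,0,0]
    - [0,0,0]
    - [0,0,0]
    - [0,0,0]
    - [0,0,0]
  gripper: [0.478,0.478,0.478,0.478,0.478,0.478,0.478,0.478,0.478,0.478]

```text
time: 13.0
tool_pos: [0.4935, -0.0414, 0.1043]
tool_rot: [3.141, -0.002, 0.025]
contact_force: [-0.2, 0.2, 0.6]
opening: 0.024
```

carry_out:
  translation:
    - [-0.02,-0.03,0]
    - [-0.02,-0.03,0]
    - [-0.02,-0.04,0]
    - [0,-0.04,0]
    - [0,-0.04,0]
    - [0,-0.04,0]
    - [0,0,0]
    - [0,0,0]
    - [0,0,0]
  turn:
    - [0,0,-0.14]
    - [0,0,0]
    - [0,0,0]
    - [0,0,0]
    - [0,0,0]
    - [0,0,0]
    - [0,0,0]
    - [0,0,0]
    - [0,0,0]
  gripper: [0.478,0.478,0.478,0.478,0.478,0.478,0.478,0.478,0.478]

```text
time: 13.9
tool_pos: [0.4016, 0.1674, 0.103]
tool_rot: [3.141, 0.002, 0.164]
contact_force: [-0.2, -0.0, 0.2]
opening: 0.0235
```

```bash
python3 -c "
from h import *
d(-.12,-.0735,.1,np.pi/2)
save(read_camera('top'),'t4.png',(190,140,350,260),5)"
```

```text
shift [0.0003 0.2786 0.0031] turn [-1.0000e-03  1.5000e-03 -1.4315e+00] shift after turn [-0.2759  0.039   0.003 ]
box [-0.159   0.2024  0.103 ] open 0.0235 F [-0.18 -0.02  0.2 ] t 13.9
```

View pics/t4.png

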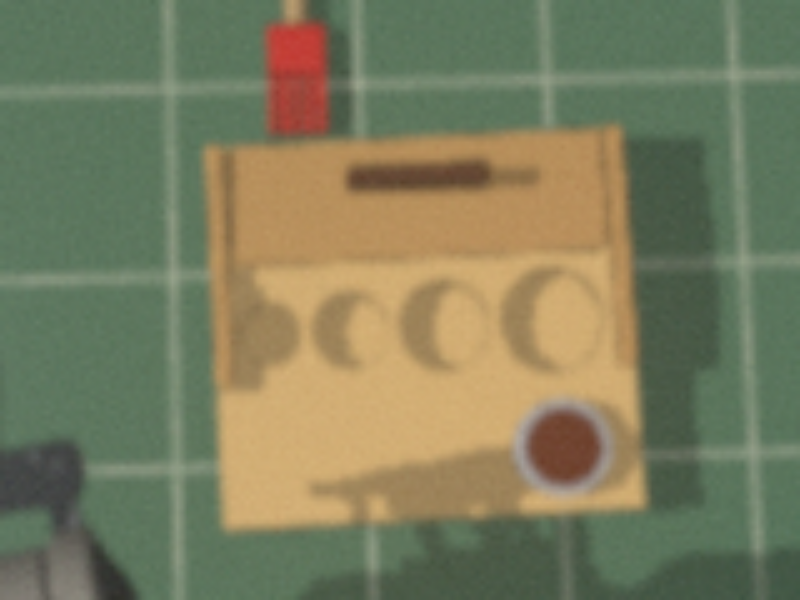

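The view is clear. The tin is at crop (564,447), well3 is at about (552,319), and the lid is open. I'll refine the relative offset.

```bash
python3 -c "
from h import *
p=read_camera('top')
c,n=np.cos(V[2]),np.sin(V[2]);inv=lambda X:np.round(np.array([[c,n],[-n,c]])@(X[:2]-V[:2]),4)
t=lambda c:(190+(c[0]+.5)/5-.5,140+(c[1]+.5)/5-.5)
print('tin',inv(at(p,t((564,447)),.043)))
for u in((552,319),(445,325),(350,330)): print('well',inv(at(p,t(u),.03)))
im=p['img'].astype(int);m=(im[:,:,0]-im[:,:,2]>25)&(im.sum(2)<300)
m[:215]=0;m[:,:290]=0;m[250:]=0;m[:,325:]=0
ys,xs=np.nonzero(m);print(len(xs),xs.mean(),ys.mean(),inv(at(p,(xs.mean(),ys.mean()),.043)))
d(-.125,-.0735,.1,np.pi/2)
"
```

```text
tin [-0.0715 -0.0732]
well [ 0.0008 -0.0726]
well [ 0.0005 -0.0122]
well [0.0005 0.0413]
169 303.3431952662722 229.1715976331361 [-0.0721 -0.0757]
shift [-0.0047  0.2774  0.0034] turn [-5.0000e-04  7.0000e-04 -1.4329e+00] shift after turn [-0.2754  0.0335  0.0034]
box [-0.1585  0.2019  0.1034] open 0.0238 F [-1.06 -0.56 -0.02] t 14.0
```

carry_out:
  translation:
    - [0,0,0]
    - [0,0,0]
    - [0,0,0]
    - [0,0,0]
    - [0,0,0]
    - [0,0,0]
    - [0,0,0]
    - [0,0,0]
    - [0,0,0]
    - [0,0,0]
  turn:
    - [0,0,-0.143]
    - [0,0,-0.143]
    - [0,0,-0.143]
    - [0,0,-0.143]
    - [0,0,-0.143]
    - [0,0,-0.143]
    - [0,0,-0.143]
    - [0,0,-0.143]
    - [0,0,-0.143]
    - [0,0,-0.146]
  gripper: [0.478,0.478,0.478,0.478,0.478,0.478,0.478,0.478,0.478,0.478]

```text
time: 15.0
tool_pos: [0.4024, 0.1668, 0.1036]
tool_rot: [-3.141, 0.0, 1.601]
contact_force: [-0.3, -0.2, -0.1]
opening: 0.0245
```

carry_out:
  translation:
    - [-0.034,0.004,0]
    - [-0.034,0.004,0]
    - [-0.034,0.004,0]
    - [-0.034,0.004,0]
    - [-0.034,0.004,0]
    - [-0.034,0.004,0]
    - [-0.034,0.004,0]
    - [-0.034,0.004,0]
    - [0,0,0]
    - [0,0,0]
  turn:
    - [0,0,0]
    - [0,0,0]
    - [0,0,0]
    - [0,0,0]
    - [0,0,0]
    - [0,0,0]
    - [0,0,0]
    - [0,0,0]
    - [0,0,0]
    - [0,0,0]
  gripper: [0.478,0.478,0.478,0.478,0.478,0.478,0.478,0.478,0.478,0.478]

```text
time: 16.0
tool_pos: [0.4407, -0.1043, 0.1035]
tool_rot: [-3.141, -0.001, 1.593]
contact_force: [1.1, 0.1, 0.6]
opening: 0.0239
```

```bash
python3 -c "
from h import *
d(-.125,-.073,.0335,np.pi/2)
"
```

```text
shift [-0.0028  0.0017  0.07  ] turn [-0.0006 -0.0006 -0.002 ] shift after turn [-0.0028  0.0016  0.07  ]
box [-0.1266 -0.0702  0.1035] open 0.0239 F [1.07 0.1  0.6 ] t 16.0
```

carry_out:
  translation:
    - [-0.0025,0.001,0.02]
    - [0,0,0.02]
    - [0,0,0.02]
    - [0,0,0.01]
    - [0,0,0]
    - [0,0,0]
    - [0,0,0]
    - [0,0,0]
  turn:
    - [0,0,0]
    - [0,0,0]
    - [0,0,0]
    - [0,0,0]
    - [0,0,0]
    - [0,0,0]
    - [0,0,0]
    - [0,0,0]
  gripper: [0.478,0.478,0.478,0.478,0.478,0.478,0.478,0.478]

```text
time: 16.8
tool_pos: [0.4428, -0.1057, 0.0345]
tool_rot: [3.14, 0.001, 1.597]
contact_force: [1.1, -0.4, 0.7]
opening: 0.0237
```

```bash
python3 -c "
from h import *
d(-.0337,-.073,.034,np.pi/2)
"
```

```text
shift [-0.0015  0.0908  0.0006] turn [0.0016 0.0006 0.0018] shift after turn [-0.0013  0.0908  0.0005]
box [-0.1245 -0.0717  0.0345] open 0.0237 F [ 1.12 -0.37  0.66] t 16.8
```

carry_out:
  translation:
    - [-0.001,0.005,0]
    - [0,0.005,0]
    - [0,0.005,0]
    - [0,0.005,0]
    - [0,0.005,0]
    - [0,0.005,0]
    - [0,0.005,0]
    - [0,0.005,0]
    - [0,0.005,0]
    - [0,0.005,0]
  turn:
    - [0,0,0]
    - [0,0,0]
    - [0,0,0]
    - [0,0,0]
    - [0,0,0]
    - [0,0,0]
    - [0,0,0]
    - [0,0,0]
    - [0,0,0]
    - [0,0,0]
  gripper: [0.478,0.478,0.478,0.478,0.478,0.478,0.478,0.478,0.478,0.478]

```text
time: 17.8
tool_pos: [0.4927, -0.1053, 0.0337]
tool_rot: [3.142, -0.0, 1.597]
contact_force: [-1.1, -0.1, 0.5]
opening: 0.024
```

```bash
python3 -c "
from h import *
d(-.0337,-.073,.034,np.pi/2)
"
```

```text
shift [-0.0006  0.0409 -0.0003] turn [ 0.     -0.0001  0.0017] shift after turn [-0.0005  0.0409 -0.0003]
box [-0.0746 -0.0725  0.0337] open 0.024 F [-1.06 -0.12  0.47] t 17.8
```

carry_out:
  translation:
    - [-0.0005,0.004,0]
    - [0,0.004,0]
    - [0,0.004,0]
    - [0,0.004,0]
    - [0,0.004,0]
    - [0,0.004,0]
    - [0,0.004,0]
    - [0,0.003,0]
    - [0,0.002,0]
    - [0,0.002,0]
  turn:
    - [0,0,0]
    - [0,0,0]
    - [0,0,0]
    - [0,0,0]
    - [0,0,0]
    - [0,0,0]
    - [0,0,0]
    - [0,0,0]
    - [0,0,0]
    - [0,0,0]
  gripper: [0.478,0.478,0.478,0.478,0.478,0.478,0.478,0.478,0.478,0.478]

```text
time: 18.8
tool_pos: [0.5275, -0.1049, 0.0337]
tool_rot: [3.141, -0.0, 1.597]
contact_force: [0.9, 0.5, 0.2]
opening: 0.0239
```

carry_out:
  translation:
    - [0,0.002,0]
    - [0,0.002,0]
    - [0,0.002,0]
    - [0,0.001,0]
    - [0,0,0]
    - [0,0,0]
  turn:
    - [0,0,0]
    - [0,0,0]
    - [0,0,0]
    - [0,0,0]
    - [0,0,0]
    - [0,0,0]
  gripper: [0.478,0.478,0.478,0.478,0.478,0.478]

```text
time: 19.4
tool_pos: [0.5343, -0.1047, 0.0337]
tool_rot: [-3.142, -0.0, 1.597]
contact_force: [0.4, 0.1, 0.7]
opening: 0.0241
```

```bash
python3 -c "
from h import *
d(-.0337,-.073,.034,np.pi/2)
save(read_camera('scene'),'s5.png',(200,120,330,220),6)"
```

```text
shift [-0.0001 -0.0007 -0.0003] turn [-0.     -0.0001  0.0017] shift after turn [-0.0001 -0.0007 -0.0003]
box [-0.033  -0.0729  0.0337] open 0.0241 F [0.4  0.09 0.74] t 19.4
```

View pics/s5.png

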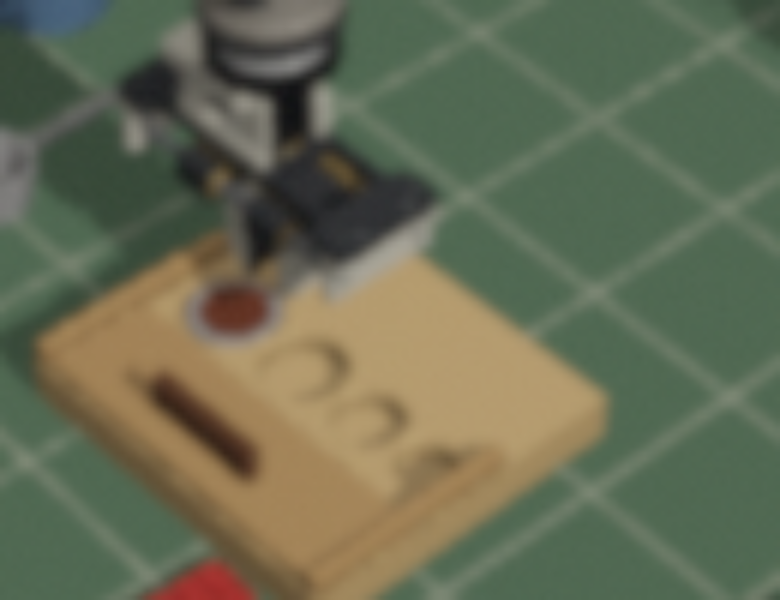

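The tin is over well3, with its disc at (235,307) and no side wall showing. I'll check whether its height fits a seated tin, using the position of the disc.

```bash
python3 -c "
from h import *
p=read_camera('scene')
c,n=np.cos(V[2]),np.sin(V[2])
W=lambda x,y,z:np.array([V[0]+c*x-n*y,V[1]+n*x+c*y,z])
f=lambda X:(proj(p,X)+.5-[200,120])*6
for z in(.028,.043): print(z,f(W(0,-.0735,z)))
print('wells as projected',f(W(0,-.0125,.03)),f(W(0,.0405,.03)))
"
```

```text
0.028 [229.35887173 309.607933  ]
0.043 [228.5832042  290.80169357]
wells as projected [300.63329005 364.53177548] [364.92945398 416.25209286]
```

carry_out:
  translation:
    - [0,0.0015,0]
    - [0,0.0015,0]
    - [0,0,0]
    - [0,-0.02,0]
    - [0,-0.03,0]
    - [0,-0.02,-0.02]
    - [0,0,-0.025]
    - [0,0,-0.025]
    - [0,0,0]
  turn:
    - [0,0,0]
    - [0,0,0]
    - [0,0,0]
    - [0,0,0]
    - [0,0,0]
    - [0,0,0]
    - [0,0,0]
    - [0,0,0]
    - [0,0,0]
  gripper: [0.3,0.3,0.3,0.3,0.3,0.3,0.3,0.3,0.3]

```text
time: 20.4
tool_pos: [0.4692, -0.1073, 0.1067]
tool_rot: [3.136, 0.003, 1.597]
contact_force: [-0.3, -0.6, -0.0]
opening: 0.0322
```

```bash
python3 -c "
from h import *
d(.08,0,.1,0)
im=read_camera('top')['img'][170:240,270:330,::-1]
im2=read_camera('scene')['img'][130:210,200:300,::-1]
a=cv2.resize(im,(480,560),interpolation=cv2.INTER_CUBIC);cv2.imwrite('pics/t6.png',a)
cv2.imwrite('pics/s6.png',cv2.resize(im2,None,fx=6,fy=6))"
```

```text
shift [0.0736 0.1782 0.0076] turn [ 0.0067 -0.0027  1.5724] shift after turn [ 0.1781 -0.0739  0.0067]
box [-0.0981 -0.0739  0.1067] open 0.0322 F [-0.31 -0.6  -0.02] t 20.4
```

View pics/s6.png

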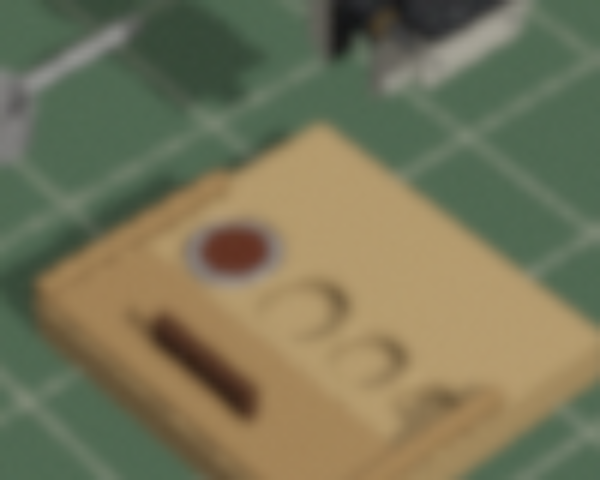

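The tin is seated: at (234,250) it shows a symmetric ring with no side wall or shadow. Now I'll close the lid.

carry_out:
  translation:
    - [0,0,0]
    - [0,0,0]
    - [0,0,0]
    - [0,0,0]
    - [0,0,0]
    - [0,0,0]
    - [0,0,0]
    - [0,0,0]
    - [0,0,0]
    - [0,0,0]
  turn:
    - [0,0,0.143]
    - [0,0,0.143]
    - [0,0,0.143]
    - [0,0,0.143]
    - [0,0,0.143]
    - [0,0,0.143]
    - [0,0,0.143]
    - [0,0,0.143]
    - [0,0,0.143]
    - [0,0,0.143]
  gripper: [0.3,0.3,0.3,0.3,0.3,0.3,0.3,0.3,0.3,0.3]

```text
time: 21.5
tool_pos: [0.4665, -0.1061, 0.1022]
tool_rot: [-3.14, 0.002, 0.161]
contact_force: [-0.1, 0.2, 0.4]
opening: 0.0321
```

carry_out:
  translation:
    - [0,0,0]
    - [0.03,-0.0123,0]
    - [0.03,-0.0123,0]
    - [0.03,-0.0123,0]
    - [0.03,-0.0123,0]
    - [0.03,-0.0123,0]
    - [0.03,-0.0123,0]
    - [0,0,0]
    - [0,0,0]
  turn:
    - [0,0,0.143]
    - [0,0,0]
    - [0,0,0]
    - [0,0,0]
    - [0,0,0]
    - [0,0,0]
    - [0,0,0]
    - [0,0,0]
    - [0,0,0]
  gripper: [0.3,0.3,0.3,0.3,0.3,0.3,0.3,0.3,0.3]

```text
time: 22.4
tool_pos: [0.6445, -0.0279, 0.1015]
tool_rot: [-3.141, 0.004, 0.025]
contact_force: [0.0, 0.3, 0.2]
opening: 0.0324
```

```bash
python3 -c "
from h import *
d(.0817,0,.05,0)"
```

```text
shift [0.0028 0.0012 0.0515] turn [-0.0005  0.0036  0.0005] shift after turn [0.0026 0.0011 0.0515]
box [0.0791 0.0011 0.1015] open 0.0324 F [0.03 0.34 0.17] t 22.4
```

carry_out:
  translation:
    - [0.002,0,0.02]
    - [0,0,0.02]
    - [0,0,0.011]
    - [0,0,0]
    - [0,0,0]
    - [0,0,0]
    - [0,0,0]
    - [0,0,0]
    - [0,0,0]
    - [0,0,0]
  turn:
    - [0,0,0]
    - [0,0,0]
    - [0,0,0]
    - [0,0,0]
    - [0,0,0]
    - [0,0,0]
    - [0,0,0]
    - [0,0,0]
    - [0,0,0]
    - [0,0,0]
  gripper: [0.3,0.3,0.3,0.3,0.3,0.3,1,1,1,1]

```text
time: 23.4
tool_pos: [0.6471, -0.0283, 0.0531]
tool_rot: [3.142, 0.001, 0.024]
contact_force: [-3.0, 0.8, 2.7]
opening: 0.0119
```

```bash
python3 -c "
from h import *
d(.01,0,.05,0)"
```

```text
shift [-0.0717  0.0007  0.0031] turn [ 0.      0.0007 -0.0004] shift after turn [-0.0717  0.0007  0.0031]
box [0.0817 0.0007 0.0531] open 0.0119 F [-3.04  0.75  2.74] t 23.4
```

carry_out:
  translation:
    - [-0.008,0,0]
    - [-0.008,0,0]
    - [-0.008,0,0]
    - [-0.008,0,0]
    - [-0.008,0,0]
    - [-0.008,0,0]
    - [-0.008,0,0]
    - [-0.008,0,0]
    - [-0.006,0,0]
    - [0,0,0]
  turn:
    - [0,0,0]
    - [0,0,0]
    - [0,0,0]
    - [0,0,0]
    - [0,0,0]
    - [0,0,0]
    - [0,0,0]
    - [0,0,0]
    - [0,0,0]
    - [0,0,0]
  gripper: [1,1,1,1,1,1,1,1,1,1]

```text
time: 24.4
tool_pos: [0.5763, -0.0301, 0.0531]
tool_rot: [3.142, 0.001, 0.024]
contact_force: [-1.1, -0.7, 8.3]
opening: 0.012
```

carry_out:
  translation:
    - [-0.001,0,0]
    - [-0.001,0,0]
    - [0,0,0]
    - [0,0,0]
  turn:
    - [0,0,0]
    - [0,0,0]
    - [0,0,0]
    - [0,0,0]
  gripper: [1,1,1,1]

```text
time: 24.8
tool_pos: [0.5752, -0.0302, 0.053]
tool_rot: [3.141, -0.0, 0.024]
contact_force: [0.2, 0.9, 6.6]
opening: 0.0118
```

```bash
python3 -c "
from h import *
d(.01,0,.05,0)"
```

```text
shift [0.0003 0.0006 0.003 ] turn [ 0.0001 -0.0003 -0.0005] shift after turn [0.0003 0.0006 0.003 ]
box [0.0097 0.0006 0.053 ] open 0.0118 F [0.24 0.94 6.56] t 24.8
```

carry_out:
  translation:
    - [-0.001,0,0]
    - [-0.001,0,0]
    - [0,0,0]
    - [0,0,0]
  turn:
    - [0,0,0]
    - [0,0,0]
    - [0,0,0]
    - [0,0,0]
  gripper: [1,1,1,1]

```text
time: 25.2
tool_pos: [0.5751, -0.0302, 0.0531]
tool_rot: [3.141, -0.004, 0.024]
contact_force: [7.2, -0.1, 1.2]
opening: 0.0117
```

```bash
python3 -c "
from h import *
d(.01,0,.05,0)"
```

```text
shift [0.0004 0.0006 0.0031] turn [ 0.0003 -0.0042 -0.0007] shift after turn [0.0004 0.0006 0.0031]
box [0.0096 0.0006 0.0531] open 0.0117 F [ 7.24 -0.05  1.22] t 25.2
```

The lid is at its shut stop: force rose to 7 N with no motion. I'll release, rise, clear the view and check.

carry_out:
  translation:
    - [0.001,0,0]
    - [0,0,0]
    - [0,0,0]
    - [0,0,0]
    - [0,0,-0.03]
    - [0,0,-0.04]
    - [0,0,-0.04]
    - [0,0,-0.02]
    - [-0.02,-0.03,0]
    - [-0.02,-0.03,0]
  turn:
    - [0,0,0]
    - [0,0,0]
    - [0,0,0]
    - [0,0,0]
    - [0,0,0]
    - [0,0,0]
    - [0,0,0]
    - [0,0,0]
    - [0,0,0]
    - [0,0,0]
  gripper: [0.3,0.3,0.3,0.3,0.3,0.3,0.3,0.3,0.3,0.3]

```text
time: 26.2
tool_pos: [0.5328, 0.029, 0.1832]
tool_rot: [-3.142, -0.001, 0.022]
contact_force: [0.2, 1.1, -0.4]
opening: 0.0322
```

carry_out:
  translation:
    - [-0.025,-0.03,0]
    - [-0.025,-0.03,0]
    - [-0.025,-0.03,0]
    - [-0.025,-0.03,0]
    - [-0.025,-0.03,0]
    - [0,-0.02,0]
    - [0,-0.02,0]
    - [0,0,0]
    - [0,0,0]
  turn:
    - [0,0,0]
    - [0,0,0]
    - [0,0,0]
    - [0,0,0]
    - [0,0,0]
    - [0,0,0]
    - [0,0,0]
    - [0,0,0]
    - [0,0,0]
  gripper: [0.3,0.3,0.3,0.3,0.3,0.3,0.3,0.3,0.3]

```text
time: 27.1
tool_pos: [0.4032, 0.2157, 0.1825]
tool_rot: [3.141, 0.001, 0.025]
contact_force: [-0.0, -1.5, 0.6]
opening: 0.0321
```

```bash
python3 -c "
from h import *
d(.01,0,.05,0)
p=read_camera('top');a=nets.tip_of(p,'lid_rib')[0];print(a['score'],at(p,a['pixel'],.063)-[*V[:2],0])
save(p,'t8.png',(60,90,420,300),2.2)"
```

```text
shift [0.1661 0.2507 0.1326] turn [0.0005 0.0006 0.0007] shift after turn [0.1662 0.2506 0.1325]
box [-0.1562  0.2506  0.1825] open 0.0321 F [-0.01 -1.53  0.61] t 27.1
0.64 [ 0.014744   -0.00214211  0.063     ]
```

View pics/t8.png

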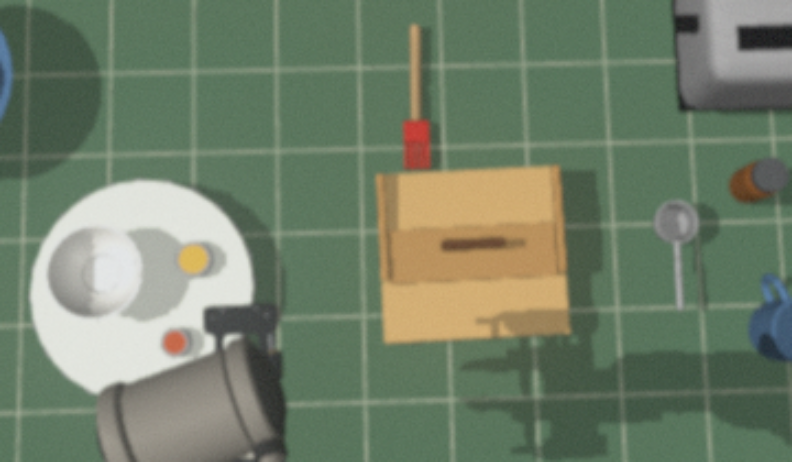

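The lid looks shut with its rib at (483,243), and both other tins are still on the turntable. The network puts the rib about 4 mm further along +x than the gripper measured, so I'll cross-check with the dark-pixel centroid.

```bash
python3 -c "
from h import *
c,n=np.cos(V[2]),np.sin(V[2]);inv=lambda X:np.round(np.array([[c,n],[-n,c]])@(X[:2]-V[:2]),4)
p=read_camera('top')
for nm,im in(('start',cv2.resize(cv2.imread('pics/top0.png'),(512,384),interpolation=cv2.INTER_AREA)[:,:,::-1]),('now',p['img'])):
    r=im[190:212,258:291].astype(int).sum(2);w=np.clip(280-r,0,None)
    ys,xs=np.mgrid[190:212,258:291];m=np.array([(w*xs).sum(),(w*ys).sum()])/w.sum();print(nm,m,inv(at(p,m,.060)))
a=nets.tip_of(p,'lid_rib')[0]['pixel'];print(a,inv(at(p,a,.063)))
save(p,'t9.png',(250,180,300,225),12)
s=read_camera('scene')
a=nets.tip_of(s,'lid_rib')[0]['pixel'];print('scene',a,inv(at(s,a,.063)))
"
```

```text
start [274.87630979 200.22232346] [ 0.0106 -0.0007]
now [274.88741901 200.58477322] [ 0.0096 -0.0007]
[274.7, 200.4] [ 0.0099 -0.    ]
scene [248.6, 178.3] [0.0174 0.0027]
```

View pics/t9.png

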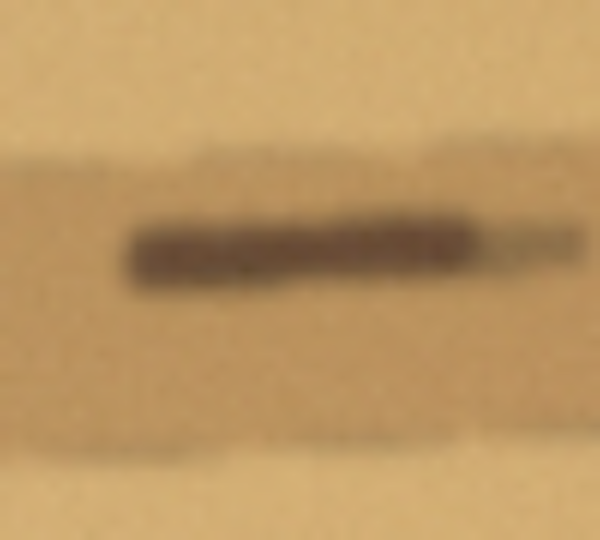

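The close-up shows the rib at box x of about 10 mm. The centroid gives 9.6 mm and the repeated network reading 9.9 mm, so the lid is shut. I'm handing in.

```bash
python3 -c "
from h import *
robot.hand_in(); s=robot.observe(); print(s['time'],s['contact_force'])"
```

```text
the job is handed in; nothing more can be done
the job is handed in; nothing more can be done
```

The job is handed in, and my checks indicate it worked: the large tin (54 mm, brown disc) is in well3 and the lid is shut over it. No verdict is reported. The job took about 27 s of the 58 s allowed.

**What I did:** I opened the lid by its rib and slid the tin along the deck to the well's line using two part-open fingers as a cradle. I then pushed it in +x until it dropped in, and slid the lid shut by the rib.

**Last checks:**
- **Tin:** Before the lid closed, the scene picture showed it flat in the well, with no side wall or shadow. Its disc was close to where a seated tin should appear. I could not see it again once the lid was shut.
- **Lid:** It reached its stop, with force rising to 7 N and no further motion at a rib position of 9.6 mm (10 mm is nominal for shut). The top-camera rib position agreed at 9.6 mm, and the network gave 9.9 mm on a repeat.
- **Everything else:** The last top picture shows the small and medium tins on the turntable. The bowl, jar, scoop, brush and mug looked undisturbed, though I did not measure them. The arm was clear of everything.

**Checks that disagreed:** The first network reading put the rib at about 14.7 mm, and the scene camera gave 17.4 mm. That camera had read several millimetres off for other points all along, so I trusted the contact force and the top camera.

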